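# Fit the clamp plate on the sieve shaker

### The arm

A 6-joint arm with a two-finger parallel gripper is mounted at the origin on the work surface. World frame = base frame: x ahead of the robot, y to its left, z up, the work surface at z = 0. Lengths are in mm, angles in rad, forces in N, time in s.
With the tool pointing down it reaches from about 400 to 925 mm from the base axis. Payload 3.4 kg.
Tool frame: the origin (TCP) lies midway between the tips of the shut fingers; the grasp point (between the pads) lies 19 mm behind it; z points along the fingers, x is the direction in which the jaws open and shut, and the axes are right-handed (so a half turn about z gives the same grasp; the last joint's range is limited). The gripper opens to 85 mm and grips with 20 to 120 N. Pads are 22 mm wide; open, the fingers measure 114 mm over their backs; the gripper's body (76 mm by 85 mm) begins 54 mm behind the grasp point. The pads swing forward as they close: fully open they stand 13 mm farther back than shut.
Start: joints at [1.052, 0.307, 1.506, -0, 1.328, -0.073], TCP at [247.432, 519.046, 231.305] pointing down, gripper open.
Joint ranges: [-3.12, 3.12], [-1.05, 2.28], [0.14, 2.33], [-1.42, 4.57], [0.1, 2.73], [-2.68, 2.68]. Speed limits (rad/s): [2.57, 2.57, 3.14, 3.14, 3.14, 3.14].

### API

Orientations are given as a rotation vector (axis times angle).
In Python, from station import robot gives the robot as it stands.
- The arm moves only by the tool play_rows, never from a script. Its argument "commands" is a list of rows, each an object with "hand": the closure, from -1 (fully open) to 1 (shut); "travel": the shift along the tool's x, y, z in m, a list of three; "yaw": the turn about the tool's z in degrees. In form: [{"hand": hand, "travel": [tx, ty, tz], "yaw": yaw}, ...]. A call has 1 to 20 rows; each row shifts and turns the commanded pose from where the row before left it, along the tool's axes as they then stand; what a row does not reach is not made up. A row lasts 1/12 s, in which the tool goes at most 41.7 mm and 7.16 degrees, less where a joint would pass 70% of its speed; a pose out of reach is approached as far as the arm can. A call with a gripper value outside its range is refused whole. The fingers move at their own pace and stop on an object; "squeeze" is the grip in N (left out, the last holds). Time passes only in rows, so rows that do not move let the fingers close. It gives the time, the measured TCP pose, the force and the opening at its end, in the units of the state.
- robot.sense(): the state, without advancing time (a new reading comes with each control period).
- robot.get_image(name): name is "side" or "top"; returns a dict with "color" (480x640x3 uint8, red, green, blue), "mtx" (3x3 intrinsics, pixels), "rvec" (rotation vector, rad) and "tvec" (3), from world to camera coordinates, as OpenCV has them. Camera axes: x right, y down, z forward; pixel columns grow to the right and rows downward; lengths in mm; the calibration is good to about 2 mm. A picture is of the moment at which its call begins. There is no depth.
- robot.close_job(): hands the job in, once; it reports no verdict.
Trained networks look in the newest picture that a camera, given by its name, has taken for a name from the list of things; names that differ only in an ending like _2 or _b are one class to them, and where a whole thing is asked for, a point or a joint stands for the part that bears it (a point fixed in the world has none). Each returns a list of dicts, best first, with "p" (0 to 1); they miss things now and then, are a little off and sometimes report something else, mostly with a low value. They report only what shows in the picture. A call takes as long as a camera call. They do not tell look-alikes from the thing itself.
- robot.look_for(camera, name): "extent" ([centre column, centre row, width, height] in pixels, round what is visible of it).
- robot.trace(camera, name): "mask" (480x640 bool, what is visible of it) and "extent" ([centre column, centre row, width, height] in pixels, round what is visible of it).
- robot.mark_of(camera, name): "position" ([column, row] in pixels: a listed point, or the origin of a listed thing).
The state is a dict: "clock": time; "joint_positions": joint angles; "dq": joint speeds; "joint_torque": joint torques, N m; "position": TCP position; "tool_rot": TCP orientation; "force": force on the tool from outside, world axes, zero at the start; "torque": the same for the moment, N m; "width": opening from 0.0 (shut) to 1.0 (fully open).
Only numpy, scipy, OpenCV 4.12 (cv2) and the standard library are available. Lean on these libraries where they do the work, as an engineer would, in place of code of your own. Each camera call takes 0.05 s, during which the arm holds its last target. There are 200 camera calls.

### The job

Pick up the blue clamp plate, whose two holes match the sieve shaker's two upright brass rods, and thread it over both rods until it lies flat on the lid of the sieve stack; lower it, do not drop it, and let go. Leave the red plate (its holes are too close together) where it is.

Things in the scene. Friction and masses are not known exactly. Their poses are not given: they have to be found in the camera images.
- blue_plate: the clamp plate to fit: flat blue metal plate 50 x 180 x 6 mm (x, y, z; about 0.2 kg), lying flat on the bench, with two round through holes 30 mm in diameter centred at y = -65 and +65 mm. A black grip rib stands on the middle of its top: 18 mm wide (x), 48 mm long (y), 36 mm high, from z = 6 to z = 42 mm; take it across x. Origin: centre of the underside; z up; y along the plate. It is symmetric: either way round fits.
- red_plate: bystander, leave alone: red plate of the same size, rib, origin and axes as the blue one, but with holes at y = -35 and +35 mm only, so it does not fit. It lies flat on the bench; which of the two plates is nearer the robot changes.
- shaker: fixed sieve shaker: grey base box 170 x 180 x 50 mm, on it a round steel sieve stack 105 mm in diameter with a flat lid whose top is at z = 110 mm. Two upright brass rods 10 mm in diameter stand at x = 0, y = -65 and +65 mm; they end in tapered tips at z = 150 mm (the taper starts at z = 137 mm). Origin: centre of the base's underside, on the bench; z up; y along the line from rod to rod. Seated, the plate's underside is at z = 110 mm, between the rods and lined up with them.
There are look-alikes about, which are no part of the job. Of the things that look like the blue_plate, take the one that is farthest to the robot's left at the start.

How it is judged:
By the outcome, as a careful person would: the job done as asked, in the order asked, and still so for the second after the job is handed in, with the robot touching nothing.
It also fails if it takes over 32 s, if anything falls off the work surface, if the arm or the gripper's body presses on something with over 40 N, if the wrist force passes 120 N, or if a joint passes its speed limit or range.

## Working session

There is one attempt and no reset: what is moved stays moved. The work goes in short steps, Python scripts to look and compute and a tool call to move; the robot and the scene stay as the last step left them, time stands still between calls to the robot, and variables do not carry over. Pictures are saved under pics/ and viewed, about 8 in all and at most 12, crops included, and the job is handed in when it is done.

Besides the shell and the picture viewer there is one more tool, called after ">>>" as name([rows], argument=value, ...), one row to a line, values as JSON. play_rows: Moves the arm, as the interface text tells. Its arguments: {"type":"object","properties":{"commands":{"type":"array"},"squeeze":{"type":"number"}},"required":["commands"]}

```bash
mkdir -p pics
cat > h.py <<'E'
from station import robot
import numpy as np, cv2
def save(n,im): cv2.imwrite(f'pics/{n}.png',cv2.cvtColor(im,cv2.COLOR_RGB2BGR))
def ray(c,uv,z):
    R=cv2.Rodrigues(np.array(c['rvec'],float))[0];t=np.array(c['tvec'],float).ravel()
    K=np.array(c['mtx'],float)
    d=R.T@np.linalg.inv(K)@np.array([uv[0],uv[1],1.]);o=-R.T@t
    return o+d*(z-o[2])/d[2]
def proj(c,P):
    return cv2.projectPoints(np.array(P,float).reshape(-1,3),np.array(c['rvec'],float),np.array(c['tvec'],float),np.array(c['mtx'],float),None)[0].reshape(-1,2)
E
python3 - <<'E'
from h import *
for n in('top','side'):
    c=robot.get_image(n);save(n+'0',c['color'])
    for o in('blue_plate','red_plate','shaker'):
        print(n,o,[(round(d['p'],2),np.round(d['position']),np.round(ray(c,d['position'],0))) for d in robot.mark_of(n,o)])
        print('  ext',[(round(d['p'],2),np.round(d['extent'])) for d in robot.look_for(n,o)])
s=robot.sense();print(s)
E
```

```text
top blue_plate [(0.96, array([480., 162.]), array([ 611., -385.,    0.])), (0.72, array([366., 151.]), array([ 642., -149.,    0.])), (0.69, array([488., 327.]), array([ 272., -377.,    0.]))]
  ext [(0.76, array([485., 167.,  67.,  86.])), (0.71, array([370., 150.,  94.,  38.])), (0.6, array([490., 329.,  90.,  68.]))]
top red_plate [(0.76, array([389., 244.]), array([ 446., -188.,    0.]))]
  ext [(0.64, array([390., 247.,  90.,  48.]))]
top shaker [(0.73, array([182., 222.]), array([504., 238.,   0.]))]
  ext [(0.95, array([175., 216., 102.,  91.]))]
side blue_plate [(0.81, array([267., 388.]), array([ 267., -387.,    0.])), (0.73, array([455., 338.]), array([ 597., -399.,    0.]))]
  ext [(0.66, array([266., 391.,  69., 101.])), (0.64, array([411., 255.,  44.,  52.])), (0.59, array([453., 339.,  75.,  70.]))]
side red_plate [(0.85, array([324., 287.]), array([ 438., -192.,    0.]))]
  ext [(0.66, array([324., 288.,  76.,  56.]))]
side shaker []
  ext [(0.69, array([290., 164.,  84.,  83.]))]
{'clock': 0.7, 'joint_positions': array([ 1.05249450e+00,  3.06758509e-01,  1.50638604e+00, -1.58740570e-05,
        1.32837856e+00, -7.34854377e-02]), 'dq': array([-0.00019182,  0.00025284, -0.0001537 , -0.00011962, -0.00055269,
       -0.00061523]), 'joint_torque': array([ 1.19148044e-04, -4.57308590e+01, -2.52287614e+01, -3.20368849e-05,
        5.38535260e-04,  8.97936872e-07]), 'position': array([247.44730126, 519.05391692, 231.33397485]), 'tool_rot': array([-2.65670962e+00, -1.67671654e+00, -1.07788836e-04]), 'force': array([-0.3125785 , -0.16221564, -0.23659973]), 'torque': array([-0.06343001,  0.01783101, -0.05011447]), 'width': 1.0022277760226255}
```

View top.

View pics/top0.png

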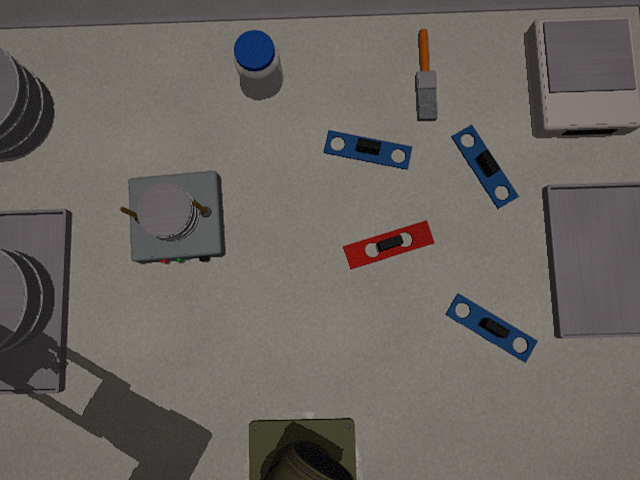

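View pics/side0.png

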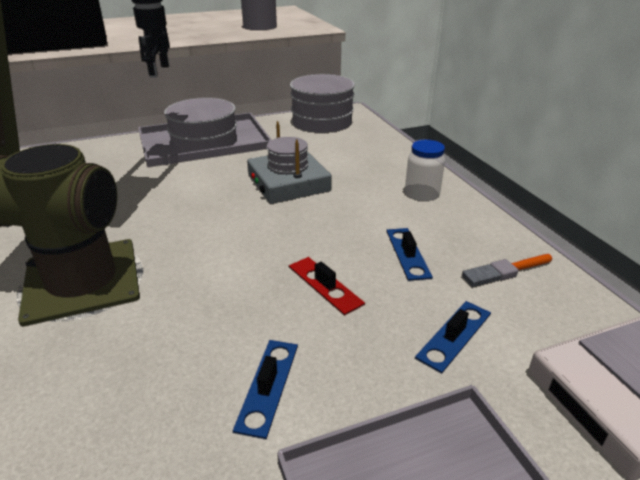

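Run:
```python
from h import *
T=robot.get_image('top');S=robot.get_image('side')
a=cv2.resize(T['color'][120:270,100:240],None,fx=4,fy=4,interpolation=cv2.INTER_CUBIC)[:560]
b=cv2.resize(T['color'][110:185,310:430],None,fx=2,fy=2,interpolation=cv2.INTER_CUBIC)
d=cv2.resize(S['color'][110:205,240:340],None,fx=4,fy=4,interpolation=cv2.INTER_CUBIC)
cv=np.zeros((600,800,3),np.uint8);cv[:560,:400]=a[:,100:500];cv[:380,400:]=d;cv[400:550,420:660]=b
save('crop1',cv)
for n,c in(('top',T),('side',S)):
    hsv=cv2.cvtColor(c['color'],cv2.COLOR_RGB2HSV)
    m=cv2.inRange(hsv,(95,120,40),(125,255,255))
    k,l,st,ce=cv2.connectedComponentsWithStats(m)
    for i in range(1,k):
        if st[i,4]>200:
            q=np.argwhere(l==i)[:,::-1].astype(float)
            w=np.array([ray(c,p,6)[:2] for p in q],np.float32)
            r=cv2.minAreaRect(w);bx=cv2.boxPoints(r);print(n,ce[i].round(),np.round(r[0],1),np.round(r[1],1),round(r[2],1))
    m=cv2.inRange(hsv,(8,90,40),(28,255,255))
    k,l,st,ce=cv2.connectedComponentsWithStats(m)
    for i in range(1,k):
        if st[i,4]>12: print(n,'gold',ce[i].round(1),st[i])
print(T['tvec'],T['rvec'],S['tvec'],S['rvec'],T['mtx'],S['mtx'])
```

```text
top [254.  49.] [876.4  84.8] [86.9 87. ] 73.2
top [484. 167.] [ 601.4 -391.1] [177.8  49.9] 28.8
top [367. 150.] [ 644.7 -150.8] [177.9  49.7] 76.4
top [490. 327.] [ 271.7 -380.9] [179.6  49.7] 56.9
top gold [423.6  49.5] [419  29  11  42 374]
top gold [199.2 206.6] [192 200  16  14  78]
top gold [128.5 211.8] [120 207  18  12  75]
top gold [280.5 428.9] [277 426   7   6  15]
top gold [351.4 453.7] [349 450   6   9  17]
top gold [290.5 474.3] [288 469   7  11  25]
top gold [317.2 473.8] [314 469   7  11  17]
top gold [253.1 474.6] [250 470   8   9  21]
top gold [297.6 477.7] [295 476   6   4  13]
side [428. 148.] [960.3 289.7] [134.2  93.7] 57.4
side [408. 257.] [ 641.  -156.1] [178.3  48. ] 76.5
side [452. 339.] [ 597.7 -395.3] [179.1  48.5] 28.8
side [266. 393.] [ 269.3 -384.6] [179.1  48.6] 56.8
side gold [277.6 129.6] [277 122   3  15  31]
side gold [296.8 158.3] [295 140   5  34 115]
side gold [ 81.8 166.2] [ 77 163  13   9  45]
side gold [ 89.2 171.3] [ 83 166  15  12  40]
side gold [ 71.8 181.5] [ 67 172  12  17  53]
side gold [ 80.4 195.4] [ 78 186   6  22  30]
side gold [ 6
[... 483 characters left out ...]
  12  36]
side gold [ 73.3 298.6] [ 59 294  30  14 101]
side gold [ 95.2 297.5] [ 89 294  13   8  31]
side gold [118.4 296.5] [114 295   9   5  17]
side gold [ 28.5 304.3] [ 24 300   9  10  19]
side gold [ 34.8 302.3] [ 31 300   8   6  17]
side gold [ 32.3 313.2] [ 29 311   9   7  24]
[-33.30526656 452.1897231  965.07622009] [ 2.11409225 -2.17396995  0.12157204] [-464.04026632   93.45859462 1003.46780966] [ 2.12673094 -0.39284096  0.20785431] [[498.27094863   0.         319.22683716]
 [  0.         498.27094863 241.01554586]
 [  0.           0.           1.        ]] [[508.2794104    0.         316.76566281]
 [  0.         508.2794104  232.17752582]
 [  0.           0.           1.        ]]
```

View pics/crop1.png

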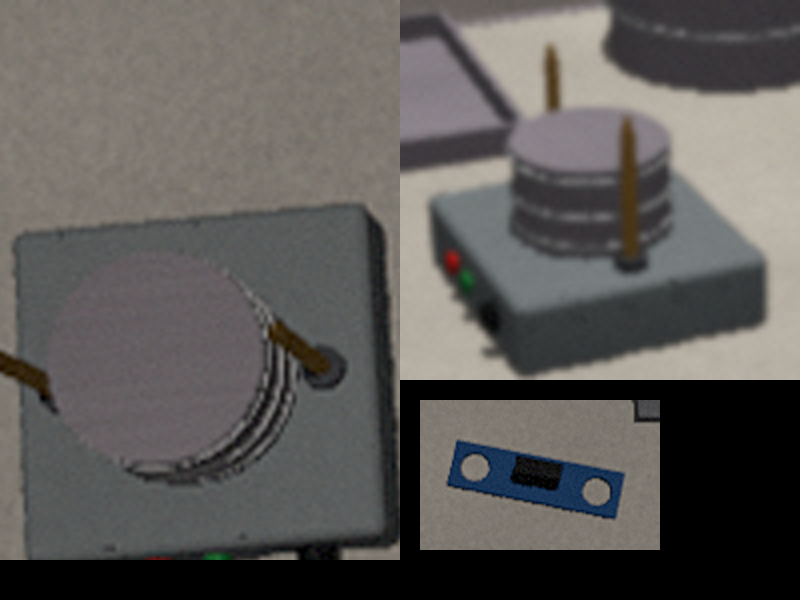

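Run:
```python
from h import *
from scipy.optimize import least_squares
T=robot.get_image('top');S=robot.get_image('side')
L={'top':(T,[((193.75,202),(0,-65,150)),((206.5,212),(0,-65,50)),((120.5,207.3),(0,65,150)),((164.5,209.2),(0,0,110)),((128.8,179.3),(85,90,50)),((216.3,171.8),(85,-90,50)),((222,257),(-85,-90,50))]),
'side':(S,[((277.5,121.3),(0,65,150)),((296.8,139.2),(0,-65,150)),((297.8,175.5),(0,-65,50))])}
def res(p,ks):
    r=[]
    for k in ks:
        c,q=L[k]
        co,si=np.cos(p[2]),np.sin(p[2])
        W=[(p[0]+co*a-si*b,p[1]+si*a+co*b,z) for _,(a,b,z) in q]
        r.append((proj(c,W)-np.array([u for u,_ in q])).ravel())
    return np.concatenate(r)
for ks in(['top'],['side'],['top','side']):
    o=least_squares(res,[500,240,0.0],args=(ks,),loss='soft_l1');p=o.x
    print(ks,p[:2].round(1),np.degrees(p[2]).round(2));print(res(p,ks).reshape(-1,2).round(1).tolist())
# plate rib: check plate axis, px end points
print(robot.sense()['clock'])
```

```text
['top'] [507.4 239.2] 2.84
[[-0.5, 0.5], [0.5, 1.1], [0.3, 1.0], [-0.1, 0.6], [-0.7, -1.7], [1.1, -1.4], [-0.3, -2.3]]
['side'] [507.6 236. ] 3.59
[[-0.1, -0.8], [0.1, -0.3], [0.0, 1.1]]
['top', 'side'] [507.8 239.1] 3.01
[[-0.4, 0.2], [0.6, 0.8], [0.4, 0.9], [-0.0, 0.4], [-0.7, -1.8], [1.1, -1.7], [-0.1, -2.7], [-0.1, -1.2], [-0.5, -0.8], [-0.5, 0.6]]
0.9
```

```bash
cat >> h.py <<'E'
from scipy.optimize import least_squares
def plan(goal,yaw,n):  # goal xyz of TCP, world yaw of tool x (deg); constant rows
    s=robot.sense();R=cv2.Rodrigues(np.array(s['tool_rot']))[0];p0=np.array(s['position'])
    a0=np.degrees(np.arctan2(R[1,0],R[0,0]));dy=-((yaw-a0+180)%360-180)
    def end(t):
        p=p0.copy();Q=R.copy()
        for _ in range(n):
            p=p+Q@t;Q=Q@cv2.Rodrigues(np.array([0,0,np.radians(dy/n)]))[0]
        return p
    t=least_squares(lambda t:end(t)-goal,[0,0,0]).x
    print('tcp',p0.round(1),'yaw',a0.round(2),'tilt',R[:,2].round(3),'F',s['force'].round(1),'w',round(s['width'],3),'t',s['clock'])
    print('row travel m',(t/1000).round(4),'yaw/row',round(dy/n,3),'norm mm',np.linalg.norm(t).round(1))
E
python3 - <<'E'
from h import *
plan(np.array([643,-153,120]),-13.6,20)
plan(np.array([643,-153,120]),-13.6,22)
E
```

```text
tcp [247.4 519.1 231.3] yaw 64.51 tilt [-0.  0. -1.] F [-0.6  0.8 -0.1] w 0.999 t 0.9
row travel m [0.0023 0.0421 0.0056] yaw/row 3.906 norm mm 42.5
tcp [247.4 519.1 231.3] yaw 64.51 tilt [-0.  0. -1.] F [-0.6  0.8 -0.1] w 0.999 t 0.9
row travel m [0.0022 0.0383 0.0051] yaw/row 3.551 norm mm 38.7
```

>>> play_rows([
  {"hand":-1,"travel":[0.002,0.038,0],"yaw":3.55},
  {"hand":-1,"travel":[0.002,0.038,0],"yaw":3.55},
  {"hand":-1,"travel":[0.002,0.038,0],"yaw":3.55},
  {"hand":-1,"travel":[0.002,0.038,0],"yaw":3.55},
  {"hand":-1,"travel":[0.002,0.038,0],"yaw":3.55},
  {"hand":-1,"travel":[0.002,0.038,0],"yaw":3.55},
  {"hand":-1,"travel":[0.002,0.038,0],"yaw":3.55},
  {"hand":-1,"travel":[0.002,0.038,0],"yaw":3.55},
  {"hand":-1,"travel":[0.002,0.038,0],"yaw":3.55},
  {"hand":-1,"travel":[0.002,0.038,0],"yaw":3.55},
  {"hand":-1,"travel":[0.002,0.038,0],"yaw":3.55},
  {"hand":-1,"travel":[0.002,0.038,0],"yaw":3.55},
  {"hand":-1,"travel":[0.002,0.038,0],"yaw":3.55},
  {"hand":-1,"travel":[0.002,0.038,0],"yaw":3.55},
  {"hand":-1,"travel":[0.002,0.038,0],"yaw":3.55},
  {"hand":-1,"travel":[0.002,0.038,0],"yaw":3.55},
  {"hand":-1,"travel":[0.002,0.038,0],"yaw":3.55},
  {"hand":-1,"travel":[0.002,0.038,0],"yaw":3.55},
  {"hand":-1,"travel":[0,0,0],"yaw":0},
  {"hand":-1,"travel":[0,0,0],"yaw":0},
])

```text
clock: 2.57
position: [642.1, -0.2, 231.1]
tool_rot: [3.142, 0.011, -0.0]
force: [0.8, 0.2, 0.8]
width: 1.002
```

Run:
```python
from h import *
plan(np.array([643,-153,110]),-13.6,5)
```

```text
tcp [ 6.421e+02 -2.000e-01  2.311e+02] yaw 0.39 tilt [-0. -0. -1.] F [0.8 0.2 0.8] w 1.002 t 2.5667
row travel m [0.003  0.0305 0.0242] yaw/row 2.799 norm mm 39.0
```

>>> play_rows([
  {"hand":-1,"travel":[0.003,0.0305,0.024],"yaw":2.8},
  {"hand":-1,"travel":[0.003,0.0305,0.024],"yaw":2.8},
  {"hand":-1,"travel":[0.003,0.0305,0.024],"yaw":2.8},
  {"hand":-1,"travel":[0.003,0.0305,0.024],"yaw":2.8},
  {"hand":-1,"travel":[0.003,0.0305,0.024],"yaw":2.8},
  {"hand":-1,"travel":[0,0,0],"yaw":0},
  {"hand":-1,"travel":[0,0,0],"yaw":0},
])

```text
clock: 3.15
position: [642.1, -150.4, 109.1]
tool_rot: [-3.119, 0.367, 0.007]
force: [0.9, -0.6, 1.0]
width: 1.001
```

Run:
```python
from h import *
plan(np.array([643,-153,12]),-13.6,5)
S=robot.get_image('side');T=robot.get_image('top')
im=np.hstack([cv2.resize(c['color'][y:y+150,x:x+100],None,fx=4,fy=4,interpolation=cv2.INTER_CUBIC) for c,x,y in((S,360,150),(T,310,80))]);save('above',im)
```

```text
tcp [ 642.1 -150.4  109.1] yaw -13.44 tilt [-0.004  0.002 -1.   ] F [ 0.9 -0.6  1. ] w 1.001 t 3.15
row travel m [0.0004 0.0005 0.0194] yaw/row 0.032 norm mm 19.4
```

View pics/above.png

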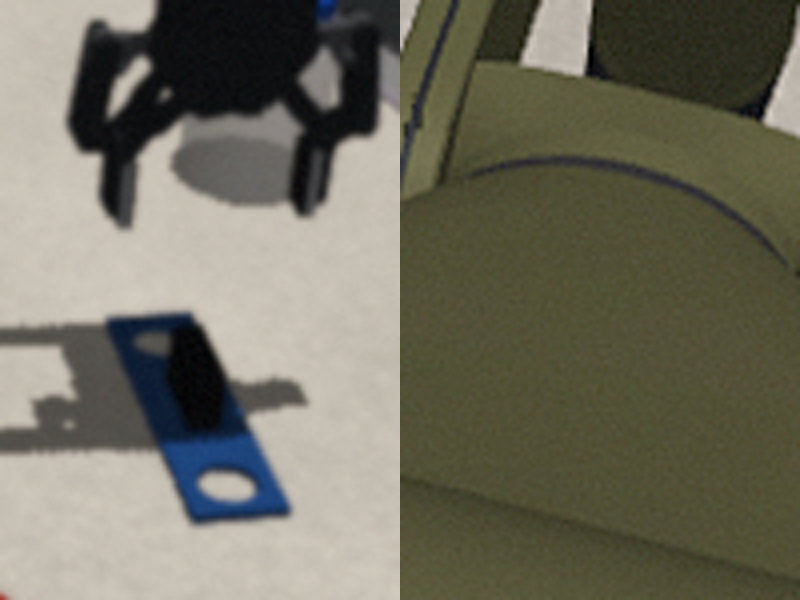

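The side view shows the open jaws (pads at about crop 118 and 308) straddling the rib (197, 380) of the chosen plate; the top view is hidden by the arm. I'll go down and grip.

>>> play_rows([
  {"hand":-1,"travel":[0.0005,0.0005,0.0195],"yaw":0},
  {"hand":-1,"travel":[0.0005,0.0005,0.0195],"yaw":0},
  {"hand":-1,"travel":[0,0.0005,0.0195],"yaw":0},
  {"hand":-1,"travel":[0,0.0005,0.0195],"yaw":0},
  {"hand":-1,"travel":[0,0,0.0185],"yaw":0},
  {"hand":-1,"travel":[0,0,0],"yaw":0},
  {"hand":1,"travel":[0,0,0],"yaw":0},
  {"hand":1,"travel":[0,0,0],"yaw":0},
  {"hand":1,"travel":[0,0,0],"yaw":0},
  {"hand":1,"travel":[0,0,0],"yaw":0},
  {"hand":1,"travel":[0,0,0],"yaw":0},
  {"hand":1,"travel":[0,0,0],"yaw":0},
  {"hand":1,"travel":[0,0,0],"yaw":0},
  {"hand":1,"travel":[0,0,0],"yaw":0},
], squeeze=60)

```text
clock: 4.42
position: [645.0, -153.1, 16.1]
tool_rot: [3.12, -0.366, 0.004]
force: [-0.6, 0.9, 6.0]
width: 0.202
```

>>> play_rows([
  {"hand":1,"travel":[0,0,-0.005],"yaw":0},
  {"hand":1,"travel":[0,0,-0.01],"yaw":0},
  {"hand":1,"travel":[0,0,-0.03],"yaw":0},
  {"hand":1,"travel":[0,0,-0.04],"yaw":0},
  {"hand":1,"travel":[0,0,-0.04],"yaw":0},
  {"hand":1,"travel":[0,0,-0.04],"yaw":0},
  {"hand":1,"travel":[0,0,-0.04],"yaw":0},
  {"hand":1,"travel":[0,0,0],"yaw":0},
  {"hand":1,"travel":[0,0,0],"yaw":0},
  {"hand":1,"travel":[0,0,0],"yaw":0},
])

```text
clock: 5.25
position: [643.1, -152.6, 219.6]
tool_rot: [-3.12, 0.366, 0.002]
force: [-0.6, -0.9, -2.2]
width: 0.199
```

Run:
```python
from h import *
plan(np.array([507.5,238.,215]),3.1,12)
S=robot.get_image('side')
save('lift',cv2.resize(S['color'][60:260,300:500],None,fx=3,fy=3,interpolation=cv2.INTER_CUBIC))
```

```text
tcp [ 643.1 -152.6  219.6] yaw -13.39 tilt [-0.001  0.    -1.   ] F [-0.6 -0.9 -2.2] w 0.199 t 5.25
row travel m [-0.0146 -0.0313  0.0004] yaw/row -1.374 norm mm 34.6
```

View pics/lift.png

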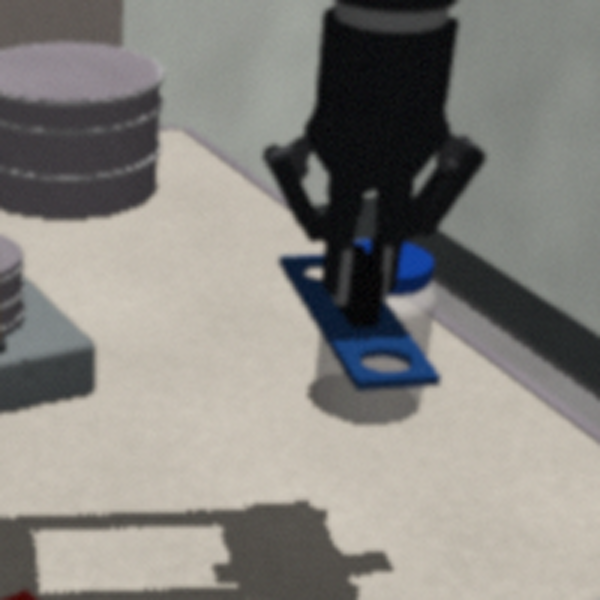

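Plate is held level by its rib. Now to above the shaker.

>>> play_rows([
  {"hand":1,"travel":[-0.0146,-0.0313,0],"yaw":-1.37},
  {"hand":1,"travel":[-0.0146,-0.0313,0],"yaw":-1.37},
  {"hand":1,"travel":[-0.0146,-0.0313,0],"yaw":-1.37},
  {"hand":1,"travel":[-0.0146,-0.0313,0],"yaw":-1.37},
  {"hand":1,"travel":[-0.0146,-0.0313,0],"yaw":-1.37},
  {"hand":1,"travel":[-0.0146,-0.0313,0],"yaw":-1.37},
  {"hand":1,"travel":[-0.0146,-0.0313,0],"yaw":-1.37},
  {"hand":1,"travel":[-0.0146,-0.0313,0],"yaw":-1.37},
  {"hand":1,"travel":[-0.0146,-0.0313,0],"yaw":-1.37},
  {"hand":1,"travel":[-0.0146,-0.0313,0],"yaw":-1.37},
  {"hand":1,"travel":[-0.0146,-0.0313,0],"yaw":-1.37},
  {"hand":1,"travel":[-0.0146,-0.0313,0],"yaw":-1.37},
  {"hand":1,"travel":[0,0,0],"yaw":0},
  {"hand":1,"travel":[0,0,0],"yaw":0},
  {"hand":1,"travel":[0,0,0],"yaw":0},
])

```text
clock: 6.55
position: [507.5, 236.9, 218.0]
tool_rot: [3.138, 0.085, -0.005]
force: [0.5, -0.8, -2.2]
width: 0.198
```

Run:
```python
from h import *
plan(np.array([507.5,238.,175]),3.1,3)
S=robot.get_image('side');z=robot.sense()['position'][2]
hsv=cv2.cvtColor(S['color'],cv2.COLOR_RGB2HSV)
m=cv2.inRange(hsv,(95,120,30),(125,255,255))
k,l,st,ce=cv2.connectedComponentsWithStats(m)
for i in range(1,k):
    if st[i,4]>60:
        q=np.argwhere(l==i)[:,::-1].astype(float)
        w=np.array([ray(S,p,z-10)[:2] for p in q],np.float32)
        r=cv2.minAreaRect(w);print(ce[i].round(),st[i,4],np.round(r[0],1),np.round(r[1],1),round(r[2],1))
save('over',cv2.resize(S['color'][30:210,200:400],None,fx=3,fy=3,interpolation=cv2.INTER_CUBIC))
```

```text
tcp [507.5 236.9 218. ] yaw 3.11 tilt [-0.003 -0.002 -1.   ] F [ 0.5 -0.8 -2.2] w 0.198 t 6.55
row travel m [ 0.0001 -0.0004  0.0143] yaw/row 0.002 norm mm 14.3
[289. 111.] 377 [505.3 224.2] [ 51.5 182.5] 3.8
[428. 148.] 502 [699.6 -95.5] [90.3 63.3] 57.4
[452. 339.] 1395 [ 454.4 -558.7] [121.1  32.8] 28.6
[265. 393.] 1996 [ 232.4 -551.5] [121.1  32.8] 56.8
```

View pics/over.png

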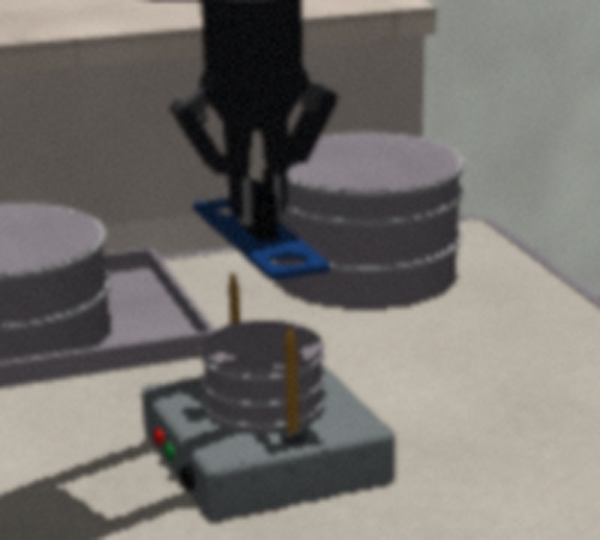

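Run:
```python
from h import *
s=robot.sense();P=np.array(s['position'])
T=robot.get_image('top');S=robot.get_image('side')
for n,c,box in(('side',S,(200,30,200,180)),('top',T,(60,60,320,320))):
    R=cv2.Rodrigues(np.array(c['rvec']))[0];o=-R.T@np.array(c['tvec']);print(n,'cam',o.round(),'dray/dz',((P-o)/(P-o)[2]).round(2))
    hsv=cv2.cvtColor(c['color'],cv2.COLOR_RGB2HSV);m=cv2.inRange(hsv,(95,110,30),(125,255,255))
    x,y,w,h=box;mm=np.zeros_like(m);mm[y:y+h,x:x+w]=m[y:y+h,x:x+w]
    k,l,st,ce=cv2.connectedComponentsWithStats(mm)
    for i in range(1,k):
        if st[i,4]>20:
            h_=cv2.convexHull(np.argwhere(l==i)[:,::-1].astype(np.int32)).reshape(-1,2);print(ce[i].round(1),st[i],cv2.approxPolyDP(h_,2.5,True).reshape(-1,2).tolist())
    # expected hull of plate box: underside at TCP-16
    a=np.radians(3.1)
    W=[(P[0]+np.cos(a)*u-np.sin(a)*v,P[1]+np.sin(a)*u+np.cos(a)*v,P[2]-16+q) for q in(0,6) for u,v in((-25,-90),(25,-90),(25,90),(-25,90))]
    print('expected',proj(c,W).round(1).tolist())
save('over2',cv2.resize(T['color'][130:330,60:260],None,fx=3,fy=3,interpolation=cv2.INTER_CUBIC))
```

```text
side cam [ 155. -900.  631.] dray/dz [-0.86 -2.76  1.  ]
[289.3 111.2] [266  97  44  26 391] [[309, 119], [290, 121], [266, 98], [276, 97], [293, 104]]
expected [[290.2, 123.0], [310.5, 119.7], [282.6, 96.2], [264.1, 98.8], [290.1, 120.5], [310.4, 117.1], [282.5, 93.9], [264.0, 96.5]]
top cam [ 320.  -63. 1015.] dray/dz [-0.24 -0.38  1.  ]
[254.3  64.1] [237  60  36  11 288] [[272, 60], [259, 70], [249, 70], [237, 61]]
[174.5 196.2] [ 144  179   58   34 1129] [[199, 179], [200, 208], [144, 212], [150, 183]]
[108.6 212. ] [102 208  14   8  81] [[115, 214], [103, 215], [102, 208], [115, 209]]
expected [[202.0, 208.8], [200.6, 179.7], [94.4, 188.6], [95.0, 217.7], [201.1, 208.1], [199.6, 178.8], [92.7, 187.8], [93.3, 217.1]]
```

View pics/over2.png

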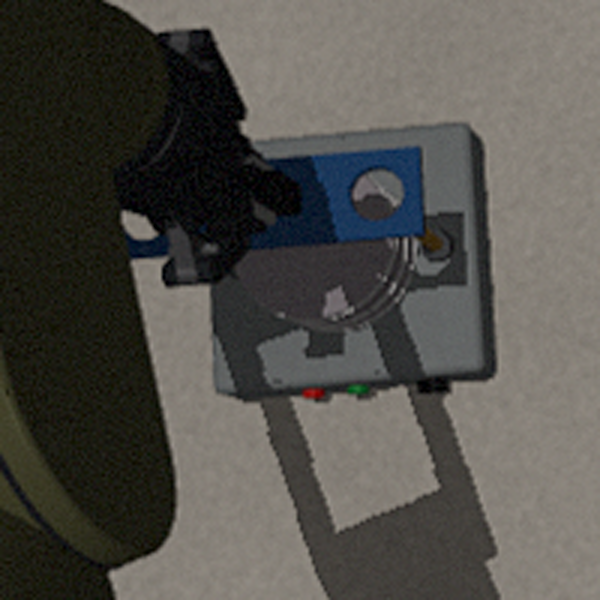

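Top view: plate's right end (200,179)-(200,208) agrees with expectation to about 1 px, so the grip is true. Lowering partway over the tips.

>>> play_rows([
  {"hand":1,"travel":[0,-0.001,0.01],"yaw":0},
  {"hand":1,"travel":[0,0,0.015],"yaw":0},
  {"hand":1,"travel":[0,0,0.015],"yaw":0},
  {"hand":1,"travel":[0,0,0.01],"yaw":0},
  {"hand":1,"travel":[0,0,0.008],"yaw":0},
  {"hand":1,"travel":[0,0,0.008],"yaw":0},
  {"hand":1,"travel":[0,0,0.005],"yaw":0},
  {"hand":1,"travel":[0,0,0],"yaw":0},
  {"hand":1,"travel":[0,0,0],"yaw":0},
])

```text
clock: 7.45
position: [508.6, 238.4, 148.8]
tool_rot: [3.14, 0.084, -0.0]
force: [0.3, -0.1, -1.6]
width: 0.197
```

Run:
```python
from h import *
plan(np.array([507.5,238.,126]),3.1,5)
S=robot.get_image('side');T=robot.get_image('top')
save('thread',np.hstack([cv2.resize(c['color'][y:y+150,x:x+100],None,fx=4,fy=4,interpolation=cv2.INTER_CUBIC) for c,x,y in((S,240,70),(T,125,150))]))
```

```text
tcp [508.6 238.4 148.8] yaw 3.05 tilt [-0. -0. -1.] F [ 0.3 -0.1 -1.6] w 0.197 t 7.45
row travel m [-0.0002  0.0001  0.0046] yaw/row -0.01 norm mm 4.6
```

View pics/thread.png

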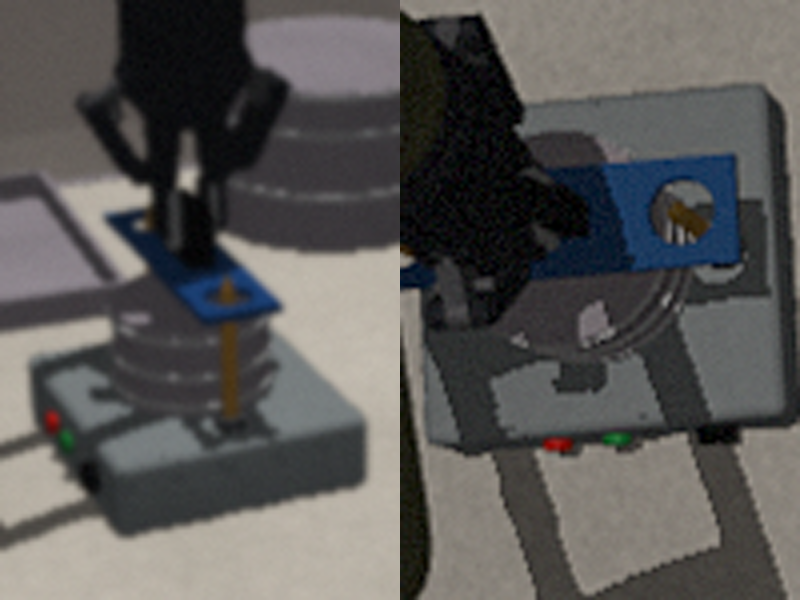

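Both rods are through the holes: near rod at side-crop (228,290), far rod at (150,218), and the right rod sits inside the hole in the top crop at (688,215). Lowering to just above the lid.

>>> play_rows([
  {"hand":1,"travel":[0,0,0.005],"yaw":0},
  {"hand":1,"travel":[0,0,0.005],"yaw":0},
  {"hand":1,"travel":[0,0,0.005],"yaw":0},
  {"hand":1,"travel":[0,0,0.003],"yaw":0},
  {"hand":1,"travel":[0,0,0.001],"yaw":0},
  {"hand":1,"travel":[0,0,0],"yaw":0},
  {"hand":1,"travel":[0,0,0],"yaw":0},
])

```text
clock: 8.13
position: [508.5, 238.4, 129.7]
tool_rot: [3.14, 0.084, -0.0]
force: [0.1, 0.2, -2.5]
width: 0.198
```

>>> play_rows([
  {"hand":1,"travel":[0,0,0.001],"yaw":0},
  {"hand":1,"travel":[0,0,0.001],"yaw":0},
  {"hand":1,"travel":[0,0,0.001],"yaw":0},
  {"hand":1,"travel":[0,0,0],"yaw":0},
  {"hand":1,"travel":[0,0,0],"yaw":0},
])

```text
clock: 8.55
position: [508.4, 238.4, 126.8]
tool_rot: [3.14, 0.084, -0.0]
force: [-0.4, -0.1, -1.7]
width: 0.201
```

>>> play_rows([
  {"hand":1,"travel":[0,0,0.0007],"yaw":0},
  {"hand":1,"travel":[0,0,0.0007],"yaw":0},
  {"hand":1,"travel":[0,0,0],"yaw":0},
  {"hand":1,"travel":[0,0,0],"yaw":0},
])

```text
clock: 8.88
position: [508.6, 238.4, 126.0]
tool_rot: [-3.14, -0.084, -0.001]
force: [-1.2, -0.5, 4.9]
width: 0.196
```

Contact (force went from -2 to +5 N). Release and retreat.

>>> play_rows([
  {"hand":0.3,"travel":[0,0,0],"yaw":0},
  {"hand":0,"travel":[0,0,0],"yaw":0},
  {"hand":-0.5,"travel":[0,0,0],"yaw":0},
  {"hand":-1,"travel":[0,0,0],"yaw":0},
  {"hand":-1,"travel":[0,0,0],"yaw":0},
  {"hand":-1,"travel":[0,0,0],"yaw":0},
  {"hand":-1,"travel":[0,0,0],"yaw":0},
  {"hand":-1,"travel":[0,0,0],"yaw":0},
  {"hand":-1,"travel":[0,0,-0.01],"yaw":0},
  {"hand":-1,"travel":[0,0,-0.02],"yaw":0},
  {"hand":-1,"travel":[0,0,-0.03],"yaw":0},
  {"hand":-1,"travel":[0,0,-0.04],"yaw":0},
  {"hand":-1,"travel":[0,0,-0.04],"yaw":0},
  {"hand":-1,"travel":[0,0,0],"yaw":0},
  {"hand":-1,"travel":[0,0,0],"yaw":0},
])

```text
clock: 10.13
position: [510.4, 239.2, 269.6]
tool_rot: [-3.138, -0.084, -0.012]
force: [0.0, -0.6, -0.2]
width: 1.003
```

Run:
```python
from h import *
S=robot.get_image('side');T=robot.get_image('top')
save('done',np.hstack([cv2.resize(c['color'][y:y+150,x:x+100],None,fx=4,fy=4,interpolation=cv2.INTER_CUBIC) for c,x,y in((S,240,70),(T,125,150))]))
s=robot.sense();print(s['force'],s['width'],s['position'],s['clock'])
print([(round(d['p'],2),np.round(d['position'])) for d in robot.mark_of('side','red_plate')])
hsv=cv2.cvtColor(S['color'],cv2.COLOR_RGB2HSV);m=cv2.inRange(hsv,(95,110,30),(125,255,255));m[:90]=0;m[210:]=0;m[:,340:]=0
q=np.argwhere(m>0)[:,::-1]
for z in(116,):
    r=cv2.minAreaRect(np.array([ray(S,p,z)[:2] for p in q.astype(float)],np.float32));print(r)
```

```text
[ 0.04778108  0.05480612 -0.75717106] 1.0027711769437218 [507.97524933 238.24066076 265.5973785 ] 10.2333
[(0.96, array([324., 286.]))]
((506.72265625, 227.6099853515625), (52.24042892456055, 178.744873046875), 2.909958600997925)
```

View pics/done.png

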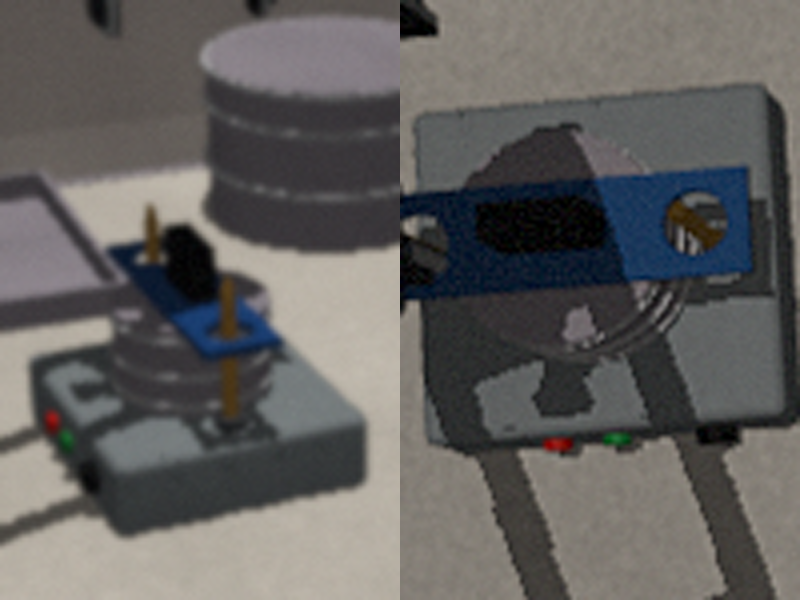

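```bash
python3 -c "
from station import robot
robot.close_job();print(robot.sense()['clock'])"
```

```text
the job is handed in; nothing more can be done
the job is handed in; nothing more can be done
```

I picked up the leftmost of the three blue plates by its rib and threaded it over both brass rods. I lowered it until it touched the lid, then let go, raised the gripper clear and handed the job in at about 10.3 s.

**Seating:** contact came with the TCP at z = 126 mm, which puts the plate's underside at about 110 mm, where it should be when seated. The upward force there was about 5 N.

**Final pictures:** both rods stand through the holes and the plate lies along the line of the rods at about 2.9°, against about 3° for the shaker. The gripper is open with its TCP about 140 mm above its release height, and the wrist force is near zero. The red plate still shows at its starting position.

**One disagreement:** the side camera alone puts the plate about 7–10 mm off in y (227.6, against 236–238 expected). That view is sensitive: one pixel of height is roughly 5 mm in y. In the top view before lowering, the plate's end agreed with where I expected it to about 1 px, so I trusted that and the contact force.

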